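# Close the ski-wax warmer and slide the wax pot onto its ring mark

### The job

Get the ski-wax warmer ready: first turn the winged filler cap on its tank clockwise until it stops. Then slide the lidded wax pot slowly along the warming plate, never lifting or tipping it, from the square mark to the round ring mark, so that it stands wholly inside the ring with its handle still pointing out at the open front, and let go. Do not knock against the wire rack over the plate or disturb the other things on the bench.

Things in the scene. Friction and masses are not known exactly. Their poses are not given: they have to be found in the camera images.
- warmer: Fixed wax warmer. Origin on the bench under the plate; x runs from its open front to the tank at its back, y along its length, z up. Aluminium warming plate 200 mm (x from -90 to 110) by 360 mm (y from -180 to 180), top at z = 40 mm. Behind it a grey tank (x 111 to 261, y -170 to -50 mm), top at z = 60 mm, carries the filler cap. Its front looks to the robot's left.
- rack: Fixed wire rack over the plate; origin and axes as the warmer. Five 6 mm bars along y at x = -80, -33, 14, 61, 108 mm, at z = 230 mm, from y = -170 to 170 mm, joined at both ends; each end stands on two 8 mm posts at x = 35 and 100 mm. Open at the front: reach in below the front bar with the tool tilted, fingers pointing down and along the warmer's x.
- cap (a joint): Turn of the filler cap, rad: 0 fully loose, 1.5 fully shut against its stop; grows clockwise seen from above. It does not rise or sink.
- cap_wing (a point): On the cap's axis (warmer x = 195, y = -110 mm) at z = 96 mm. The cap is round, 52 mm across, top at z = 76 mm; on it stands the wing, a bar 10 mm thick, 50 mm long, z = 75 to 105 mm. Seen from above, the wing's length lies (0.75 - joint value) rad counter-clockwise of the warmer's x. The point turns with the cap; the wing lies 0.75 rad counter-clockwise of the point's x.
- pot: Loose lidded saucepan, about 0.5 kg. Origin at the centre of its underside, z up. Body 90 mm across, lid rim 96 mm across, 73 mm tall, with a lid knob 22 mm across up to z = 86 mm. One straight handle along its -x: 16 mm wide, 14 mm tall (z = 41 to 55 mm), from x = -54 to -120 mm. The lid stays on.
- pot_handle (a point): Middle of the pot's handle grip, at x = -90, y = 0, z = 48 mm in the pot's frame.
- ring_mark: Goal mark: round ring painted flat on the plate, inside diameter 114 mm, outside 124 mm. Origin at its centre, on the plate's top.
- square_mark: Start mark: square outline painted flat on the plate, 121 mm over its sides. Origin at its centre, 160 mm along the warmer's length from the ring; which of the two has the larger y changes.
- brush: Bystander: bamboo-handled brush, about 200 mm long, lying on the robot's left.
- scraper: Bystander: flat steel groove scraper, 128 x 22 x 5 mm, lying on the robot's left.
- wax_block: Bystander: wax block 85 x 40 x 22 mm, on the robot's right, near it.
- cup: Bystander: clear plastic cup 72 mm across, 90 mm tall, on the robot's left.
- cork: Bystander: cork block 60 x 100 x 35 mm on the bench behind the warming plate, beside the tank.
- cleaner: Bystander: white can 60 mm across, 150 mm tall, on the robot's right.
Not all that is in view belongs to the job. What is shaped like the pot but orange or red is not meant.

How it is judged:
On the way, in this order (a step that is already met when the one before it is completed fails the run):
1. the filler cap is turned shut while the pot still stands at the square mark (value of joint cap above 1.38 rad and horizontal distance between pot and square_mark below 0.03 m), for 0.2 s.
2. the pot stands within the ring mark (horizontal distance between pot and ring_mark below 0.012 m), for 0.2 s.
At the end, for the whole second after the job is handed in: The filler cap is shut (joint above 1.38 rad); the pot stands released, upright and at rest on the plate, its centre within 12 mm of the ring's centre, its handle to the front within 20 degrees of the warmer's x (value of joint cap above 1.38 rad and horizontal distance between pot and ring_mark below 0.012 m and angle between the x axis of pot and the x axis of warmer, either way round below 0.35 rad and x of pot_handle in the frame of warmer below -0.03 m and z of pot in the frame of warmer between 0.036 and 0.044 m and angle between pot's own z axis and vertical below 0.05 rad and linear speed of pot below 0.01 m/s and contact force between the fingers and pot below 0.1 N); the robot touches nothing.
It fails at once if the pot is lifted more than 10 mm off the plate or falls off it (z of pot in the frame of warmer above 0.05 m or z of pot in the frame of warmer below 0.03 m).
It fails at once if the pot is tipped more than about 9 degrees (angle between pot's own z axis and vertical above 0.15 rad).
It fails at once if the pot is moved faster than 0.4 m/s (linear speed of pot above 0.4 m/s).
It fails at once if the robot knocks against the wire rack (over 12 N) (contact force between any of the arm, the fingers and rack above 12 N).
It fails at once if a bystander is moved more than 30 mm (distance of any of brush, scraper, wax_block, cup, cork, cleaner from where it was at the start of the episode above 0.03 m).
It also fails if it takes over 59 s, if anything falls off the work surface, if the arm or the gripper's body presses on something with over 40 N, if the wrist force passes 120 N, or if a joint passes its speed limit or range.

### The arm

A 6-joint arm with a two-finger parallel gripper is mounted at the origin on the work surface. World frame = base frame: x ahead of the robot, y to its left, z up, the work surface at z = 0. Lengths are in m, angles in rad, forces in N, time in s.
With the tool pointing down it reaches from about 0.425 to 1.125 m from the base axis. Payload 14.9 kg.
Tool frame: the origin (TCP) lies midway between the tips of the shut fingers; the grasp point (between the pads) lies behind it (robot.pinch_z is the z of the grasp point in the tool frame, in m); z points along the fingers, y is the line along which they close (so a half turn about z gives the same grasp; the last joint's range is limited). The gripper opens to 91 mm and grips with 3 to 60 N. Pads are 32 mm wide; open, the fingers measure 118 mm over their backs; the gripper's body (76 mm by 178 mm) begins 60 mm behind the grasp point.
Start: joints at [-1.299, 0.379, 1.734, -0, 1.028, -0.033], TCP at [0.21, -0.668, 0.214] pointing down, gripper open.
Joint ranges: [-2.77, 2.77], [-0.74, 2.19], [0, 2.66], [-1.06, 4.2], [0.31, 2.87], [-3.08, 3.08]. Speed limits (rad/s): [1.89, 1.89, 2.39, 3.14, 3.14, 3.14].

### API

Orientations are given as a 3x3 rotation matrix whose columns are the frame's x, y, z axes.
In Python, from plant import robot gives the robot as it stands. The module is installed in compiled form; this text tells all that it offers. Calls block until the motion is done:
- robot.reach(position, orientation): joint-space move of the TCP to a pose.
- robot.movel(position, frame=None, v=0.15, force_limit=None): straight line of the TCP; frame=None keeps the orientation; v is the mean speed in m/s. With force_limit (N) it stops when the force on the tool has changed by that much, and returns True; else False.
- robot.move_j(angles): joint-space move.
- robot.ungrasp() and robot.clamp(grip_force=None): open the fingers fully, or close them until they stop; grip_force is the grip in N (None keeps the last).
- robot.hold(seconds).
- robot.inverse_kinematics(position, orientation): joint angles nearest the present ones, or None.
- robot.snapshot(name): name is "side" or "top"; returns (picture, depth): 400x640x3 uint8, blue, green, red; 400x640 float32, m along the optical axis (not along the pixel's ray), 0 where there is no reading.
- robot.calibration(name): a dict with "fx", "fy", "cx", "cy" (pixels), "eye" and "attitude" of the camera in the world. Camera axes: x right, y up, looking along -z (the intrinsics and any distortion apply to the point x, -y, -z); pixel columns grow to the right and rows downward; lengths in m; the calibration is good to about 2 mm. A picture is of the moment at which its call begins. calibration takes no time and is no camera call.
A pose or a line that the arm cannot do raises robot.MotionError and nothing moves.
- robot.sign_off(): hands the job in; it is judged then, once.
Trained networks look in the newest picture that a camera, given by its name, has taken for a name from the list of things; names that differ only in an ending like _2 or _b are one class to them, and where a whole thing is asked for, a point or a joint stands for the part that bears it (a point fixed in the world has none). Each returns a list of dicts, best first, with "confidence" (0 to 1); they miss things now and then, are a little off and sometimes report something else, mostly with a low value. They report only what shows in the picture. A call takes as long as a camera call. They do not tell look-alikes from the thing itself.
- robot.look_for(camera, thing): "position" ([x, y, z] in m, in world coordinates, good to about 4 mm: the middle of the surface that is visible of it).
- robot.mark_of(camera, thing): "position" ([x, y, z] in m, in world coordinates, good to about 4 mm: a listed point, or the origin of a listed thing).
Readings, each from a call of its own:
- robot.get_t(): time.
- robot.get_joints(): joint angles.
- robot.get_qvel(): joint speeds.
- robot.get_effort(): joint torques, N m.
- robot.get_tcp_pos(): TCP position.
- robot.get_tcp_rot(): TCP orientation.
- robot.get_ft_force(): force on the tool from outside, world axes, zero at the start.
- robot.get_moment(): the same for the moment, N m.
- robot.get_grip_width(): finger opening in m.
- robot.get_finger_force(): force on a finger pad.
Only numpy, scipy, OpenCV 4.12 (cv2) and the standard library are available. Lean on these libraries where they do the work, as an engineer would, in place of code of your own. Each camera call takes 0.05 s, during which the arm holds its last target. There are 200 camera calls.

## Working session

There is one attempt and no reset: what is moved stays moved. The work goes in short steps, each a Python script; the robot and the scene stay as the last script left them, time stands still between calls to the robot, and variables do not carry over. Pictures are saved under pics/ and viewed, at most 10 in all, crops included, and the job is handed in when it is done.

```bash
mkdir -p pics; ls; python3 - <<'E'
from plant import robot
import cv2,numpy as np
for c in("top","side"):
    p,d=robot.snapshot(c); cv2.imwrite(f"pics/{c}0.png",p); np.save(f"pics/{c}0.npy",d)
    k=robot.calibration(c); print(c,k)
    for t in("warmer","pot","pot_handle","cap_wing","ring_mark","square_mark"):
        print(t,[(np.round(r["position"],3).tolist(),round(r["confidence"],2)) for r in robot.mark_of(c,t)[:3]])
print(robot.pinch_z,robot.get_t())
E
```

```text
pics
top {'fx': 380.4710803238706, 'fy': 380.4710803238706, 'cx': 328.186319132808, 'cy': 199.6422405193722, 'eye': array([ 0.35004591, -0.01061596,  1.09614964]), 'attitude': array([[ 0.00839904,  0.98094224, -0.19411797],
       [-0.99952412,  0.00247352, -0.0307476 ],
       [-0.02968147,  0.19428384,  0.9804962 ]])}
warmer [([0.601, -0.048, 0.0], 0.87), ([0.517, -0.458, 0.002], 0.31)]
pot [([0.79, 0.256, 0.001], 0.73), ([0.533, -0.094, 0.043], 0.7), ([0.313, 0.168, 0.002], 0.69)]
pot_handle [([0.504, -0.009, 0.086], 0.9), ([0.257, 0.236, 0.05], 0.71), ([0.847, 0.334, 0.047], 0.56)]
cap_wing [([0.578, -0.268, 0.096], 0.54), ([0.534, -0.094, 0.042], 0.35)]
ring_mark [([0.605, 0.376, -0.001], 0.73)]
square_mark []
side {'fx': 411.08172360689997, 'fy': 411.08172360689997, 'cx': 324.3642302598411, 'cy': 195.64483291485266, 'eye': array([-0.05262966,  0.63220315,  0.88460913]), 'attitude': array([[-0.71620451,  0.47400886, -0.51221743],
       [-0.69781951, -0.47593276,  0.53529052],
       [ 0.00995139,  0.7408128 ,  0.67163782]])}
warmer [([0.601, -0.046, 0.002], 0.84), ([0.604, 0.372, -0.004], 0.63)]
pot [([0.796, 0.255, -0.004], 0.86), ([0.533, -0.099, 0.046], 0.72), ([0.312, 0.174, 0.001], 0.64)]
pot_handle [([0.848, 0.333, 0.047], 0.87), ([0.259, 0.241, 0.045], 0.63), ([0.502, -0.006, 0.086], 0.61)]
cap_wing [([0.584, -0.269, 0.095], 0.52)]
ring_mark [([0.686, -0.034, 0.04], 0.67)]
square_mark [([0.541, -0.096, 0.038], 0.57)]
-0.0188 0.7
```

View pics/top0.png

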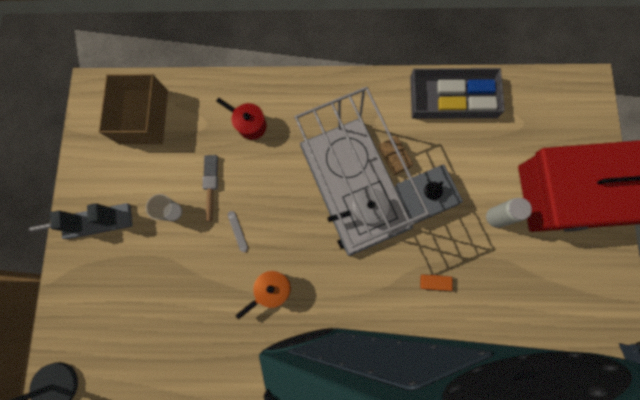

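View pics/side0.png

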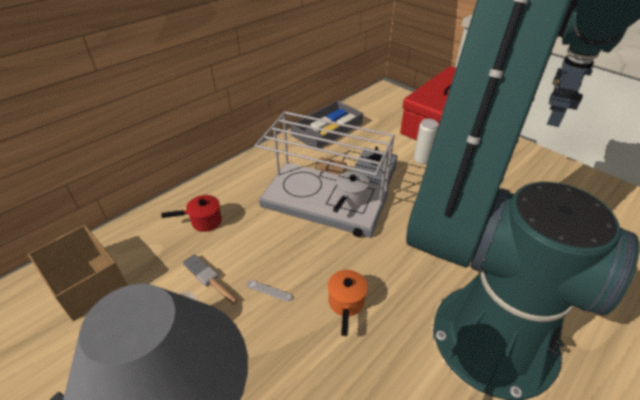

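The top view shows the grey pot in the square at (371,205), its handle to (333,217), the ring at (347,157), the cap at (433,190) and the front facing left. The side view shows the pot at (352,188) and the ring at (302,184). The red and orange pots are decoys. I'll fit the geometry from depth next.

```bash
cat > h.py <<'E'
import numpy as np,cv2
from plant import robot
def cloud(c,d):
    k=robot.calibration(c); v,u=np.mgrid[:400,:640]
    P=np.stack([(u-k["cx"])/k["fx"]*d,-(v-k["cy"])/k["fy"]*d,-d],-1)
    P=P@k["attitude"].T+k["eye"]; P[d<=0]=np.nan
    return P
def proj(c,X):
    k=robot.calibration(c); q=(np.atleast_2d(X)-k["eye"])@k["attitude"]
    return np.c_[k["cx"]+k["fx"]*q[:,0]/-q[:,2],k["cy"]-k["fy"]*q[:,1]/-q[:,2]]
def frame(O,yaw): # warmer->world
    R=np.array([[np.cos(yaw),-np.sin(yaw),0],[np.sin(yaw),np.cos(yaw),0],[0,0,1]])
    return lambda p:np.array([*O,0])+np.asarray(p)@R.T, R
E
python3 - <<'E'
from h import *
for c in("top","side"):
    d=np.load(f"pics/{c}0.npy"); P=cloud(c,d).reshape(-1,3); P=P[~np.isnan(P[:,0])]
    rel=P-[.601,-.047,0]; yw=np.arctan2(.153,.062); 
    y=np.array([.927,.375]); x=np.array([.375,-.927])
    lx,ly=rel[:,:2]@x,rel[:,:2]@y
    def sel(a,b,x0,x1,y0,y1): return P[(P[:,2]>a)&(P[:,2]<b)&(lx>x0)&(lx<x1)&(ly>y0)&(ly<y1)]
    for n,a in dict(plate=(.03,.05,-.13,.13,-.21,.21),tank=(.053,.067,.12,.3,-.2,0),capw=(.085,.115,.15,.24,-.16,-.06),capall=(.068,.115,.15,.24,-.16,-.06),lid=(.10,.135,-.04,.09,-.15,0),handle=(.075,.105,-.14,-.035,-.14,-.02),rack=(.22,.245,-.13,.15,-.21,.21)).items():
        S=sel(*a)
        if len(S)<5: print(c,n,len(S)); continue
        r=cv2.minAreaRect(S[:,:2].astype(np.float32)); m=S[:,:2].mean(0)
        w,V=np.linalg.eigh(np.cov(S[:,:2].T)); e=V[:,1]
        print(c,n,len(S),"rect",np.round(r[0],4),np.round(r[1],3),round(r[2],1),"mean",m.round(4),"z",np.median(S[:,2]).round(4),S[:,2].max().round(4),"axis",np.degrees(np.arctan2(e[1],e[0])).round(1))
for c,b in(("top",(290,80,480,280)),("side",(240,100,410,250))):
    p=cv2.imread(f"pics/{c}0.png"); q=p[b[1]:b[3],b[0]:b[2]]; s=400/(b[2]-b[0])
    cv2.imwrite(f"pics/{c}_crop.png",cv2.resize(q,None,fx=s,fy=s,interpolation=cv2.INTER_CUBIC))
a=cv2.imread("pics/top_crop.png");b=cv2.imread("pics/side_crop.png");h=max(len(a),len(b))
f=lambda i:cv2.copyMakeBorder(i,0,h-len(i),0,0,0)
cv2.imwrite("pics/both.png",np.hstack([f(a),f(b)]))
E
```

```text
top plate 6201 rect [ 0.6103 -0.0606] [0.366 0.228] 21.3 mean [ 0.6134 -0.0483] z 0.0395 0.0499 axis -157.8
top tank 1689 rect [ 0.5786 -0.262 ] [0.12  0.143] 23.4 mean [ 0.5787 -0.2632] z 0.0593 0.0667 axis 105.7
top capw 76 rect [ 0.58   -0.2655] [0.009 0.048] 44.8 mean [ 0.578 -0.264] z 0.1032 0.1083 axis 133.3
top capall 292 rect [ 0.5806 -0.2665] [0.049 0.05 ] 68.1 mean [ 0.5791 -0.2645] z 0.0754 0.1083 axis 151.4
top lid 865 rect [ 0.5312 -0.0914] [0.092 0.094] 89.5 mean [ 0.5309 -0.0917] z 0.11 0.1291 axis -162.8
top handle 142 rect [ 0.5065 -0.01  ] [0.017 0.069] 17.1 mean [ 0.5057 -0.0099] z 0.0939 0.0987 axis 107.5
top rack 2315 rect [ 0.6096 -0.0573] [0.349 0.195] 23.5 mean [ 0.6025 -0.06  ] z 0.2322 0.2385 axis -156.5
side plate 4336 rect [ 0.6063 -0.0619] [0.365 0.228] 21.3 mean [ 0.5999 -0.0397] z 0.0379 0.05 axis -160.6
side tank 472 rect [ 0.575  -0.2648] [0.119 0.144] 22.8 mean [ 0.5739 -0.2535] z 0.0577 0.0665 axis 85.4
side capw 40 rect [ 0.5758 -0.2666] [0.009 0.05 ] 41.7 mean [ 0.5729 -0.2627] z 0.0994 0.1068 axis 135.3
side capall 108 rect [ 0.5805 -0.2634] [0.049 0.048] 33.1 mean [ 0.5766 -0.2636] z 0.0758 0.1068 axis 140.6
side lid 559 rect [ 0.5277 -0.0935] [0.092 0.097] 43.1 mean [ 0.524  -0.0876] z 0.1081 0.1277 axis -154.6
side handle 115 rect [ 0.5025 -0.0106] [0.016 0.069] 18.1 mean [ 0.5001 -0.0075] z 0.0921 0.0972 axis 106.8
side rack 1503 rect [ 0.6063 -0.0594] [0.348 0.198] 23.8 mean [ 0.5987 -0.0562] z 0.2297 0.2348 axis -156.8
```

View pics/both.png

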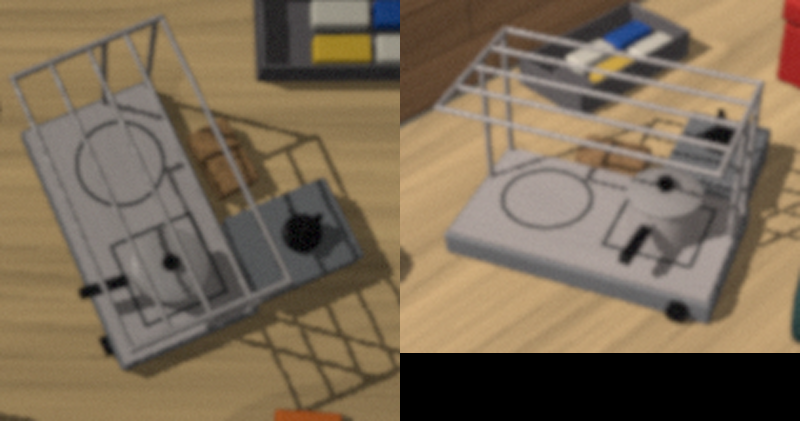

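The crops show the ring centre at top pixel (347,157) and side pixel (303,184), with the pot inside the square and its handle to the front. The depth fits put warmer x at about -66.7°, the wing at about -46° (joint about 0.39) and the pot's x at about -72.7°. Next I refine the ring and check reachability.

```bash
cat >> h.py <<'E'
YAW=np.radians(-66.7); CAP=np.array([.5785,-.2665]); W0=np.radians(-46)
def ringfit(c,img,g,r=.0595,z=.040):
    G=cv2.cvtColor(img,cv2.COLOR_BGR2GRAY).astype(np.float32); a=np.linspace(0,2*np.pi,180,endpoint=False); best=None
    for dx in np.arange(-.015,.0151,.001):
        for dy in np.arange(-.015,.0151,.001):
            m=[]
            for rr,s in((r,1),(r-.012,-.5),(r+.012,-.5)):
                X=np.c_[g[0]+dx+rr*np.cos(a),g[1]+dy+rr*np.sin(a),np.full(180,z)]
                q=proj(c,X).astype(np.float32); m.append(s*np.median(cv2.remap(G,q[:,:1],q[:,1:],1)))
            if best is None or sum(m)<best[0]: best=(sum(m),g[0]+dx,g[1]+dy)
    return best
def Rt(y,z): return np.c_[np.cross(y,z),y,z]
def cap_pose(yaw,s,zg=.103,t=np.radians(15),back=0):
    d=np.array([np.cos(yaw),np.sin(yaw),0]); z=-np.sin(t)*d-np.cos(t)*np.array([0,0,1])
    R=Rt(s*np.array([-d[1],d[0],0]),z); return np.array([*CAP,zg])-z*(robot.pinch_z+back),R
def pot_pose(pc,yaw,s,zg=.088,gx=.092,el=np.radians(45),back=0):
    u=np.array([np.cos(yaw),np.sin(yaw),0]); z=np.cos(el)*u-np.sin(el)*np.array([0,0,1])
    R=Rt(s*np.array([-u[1],u[0],0]),z); return np.array([*pc,0])-gx*u+[0,0,zg]-z*(robot.pinch_z+back),R
E
python3 - <<'E'
from h import *
for c in("top","side"): print(c,ringfit(c,cv2.imread(f"pics/{c}0.png"),(.681,-.03)))
f=lambda q:None if q is None else np.round(q,2).tolist()
for s in(1,-1):
    print(s)
    for y in np.linspace(W0,W0-1.11,3): print(' cap',f(robot.inverse_kinematics(*cap_pose(y,s))),f(robot.inverse_kinematics(*cap_pose(y,s,back=.12))))
    for e in(35,45,55):
      for pc,y in(((.5295,-.0925),np.radians(-72.7)),((.681,-.03),YAW)):
        print(' pot',e,[f(robot.inverse_kinematics(*pot_pose(pc,y,s,back=b,el=np.radians(e)))) for b in(0,.14)])
E
```

```text
top (np.float32(-38.42627), np.float64(0.685), np.float64(-0.029999999999999985))Traceback (most recent call last):
  File "<stdin>", line 2, in <module>
  File "h.py", line 22, in ringfit
    q=proj(c,X).astype(np.float32); m.append(s*np.median(cv2.remap(G,q[:,:1],q[:,1:],1)))
      ~~~~^^^^^
  File "h.py", line 9, in proj
    k=robot.calibration(c); q=(np.atleast_2d(X)-k["eye"])@k["attitude"]
ValueError: time passes only in moves, steps and waits
```

```bash
sed -i 's/robot.calibration(c)/cal(c)/; s/^def cloud/import functools\n@functools.cache\ndef cal(c): return robot.calibration(c)\ndef cloud/' h.py
sed -i 's/def cal(c): return cal(c)/def cal(c): return robot.calibration(c)/' h.py
python3 - <<'E'
from h import *
for c in("top","side"): print(c,ringfit(c,cv2.imread(f"pics/{c}0.png"),(.681,-.03)))
f=lambda q:None if q is None else np.round(q,2).tolist()
for s in(1,-1):
    print(s)
    for y in np.linspace(W0,W0-1.11,3): print(' cap',f(robot.inverse_kinematics(*cap_pose(y,s))),f(robot.inverse_kinematics(*cap_pose(y,s,back=.12))))
    for e in(35,45,55):
      for pc,y in(((.5295,-.0925),np.radians(-72.7)),((.681,-.03),YAW)):
        print(' pot',e,[f(robot.inverse_kinematics(*pot_pose(pc,y,s,back=b,el=np.radians(e)))) for b in(0,.14)])
E
```

```text
top (np.float32(-38.42627), np.float64(0.685), np.float64(-0.029999999999999985))
side (np.float32(-38.99707), np.float64(0.681), np.float64(-0.03199999999999999))
1
 cap [-0.5, 0.55, 1.78, 0.09, 1.07, -1.32] [-0.51, 0.44, 1.69, 0.08, 1.26, -1.31]
 cap [-0.54, 0.52, 1.82, 0.23, 0.99, -0.9] [-0.57, 0.4, 1.75, 0.2, 1.19, -0.88]
 cap [-0.57, 0.48, 1.89, 0.34, 0.86, -0.46] [-0.61, 0.33, 1.85, 0.29, 1.05, -0.43]
 pot 35 [None, [0.59, 0.37, 2.17, -0.99, 1.22, 0.95]]
 pot 35 [None, [0.55, 0.5, 1.94, -1.05, 1.2, 0.82]]
 pot 45 [None, [0.5, 0.25, 2.19, -0.89, 1.11, 0.79]]
 pot 45 [None, [0.48, 0.41, 1.95, -0.92, 1.09, 0.66]]
 pot 55 [[0.23, 0.37, 2.23, -0.97, 0.76, 0.73], [0.4, 0.15, 2.2, -0.74, 1.0, 0.58]]
 pot 55 [[0.27, 0.53, 1.95, -0.91, 0.8, 0.56], [0.4, 0.35, 1.94, -0.75, 1.0, 0.46]]
-1
 cap [-0.5, 0.55, 1.78, 0.09, 1.07, 1.82] [-0.51, 0.44, 1.69, 0.08, 1.26, 1.83]
 cap [-0.54, 0.52, 1.82, 0.23, 0.99, 2.24] [-0.57, 0.4, 1.75, 0.2, 1.19, 2.26]
 cap [-0.57, 0.48, 1.89, 0.34, 0.86, 2.68] [-0.61, 0.33, 1.85, 0.29, 1.05, 2.71]
 pot 35 [None, [0.59, 0.37, 2.17, -0.99, 1.22, -2.19]]
 pot 35 [None, [0.55, 0.5, 1.94, -1.05, 1.2, -2.32]]
 pot 45 [None, [0.5, 0.25, 2.19, -0.89, 1.11, -2.36]]
 pot 45 [None, [0.48, 0.41, 1.95, -0.92, 1.09, -2.48]]
 pot 55 [[0.23, 0.37, 2.23, -0.97, 0.76, -2.41], [0.4, 0.15, 2.2, -0.74, 1.0, -2.56]]
 pot 55 [[0.27, 0.53, 1.95, -0.91, 0.8, -2.58], [0.4, 0.35, 1.94, -0.75, 1.0, -2.68]]
```

```bash
python3 - <<'E'
from h import *
s=1
p=robot.get_tcp_pos(); robot.movel([p[0],p[1],.38],v=.3)
robot.reach(*cap_pose(W0,s,back=.22)); 
print(robot.movel(*cap_pose(W0,s),v=.12,force_limit=8),robot.get_tcp_pos().__class__,robot.get_t())
robot.clamp(15); print("w",robot.get_grip_width(),robot.get_ft_force(),robot.get_moment())
E
```

```text
False <class 'numpy.ndarray'> 5.3667
w 0.009832859502809068 [-2.9961785  -2.66391049  2.07921597] [-0.6109181   0.3289366   0.24332525]
```

```bash
python3 - <<'E'
from h import *
for a in np.arange(.16,1.13,.16).tolist()+[1.12]:
    robot.movel(*cap_pose(W0-a,1),v=.03)
    print(round(a,2),robot.get_moment().round(2),robot.get_ft_force().round(1),round(robot.get_t(),1))
E
```

```text
0.16 [-0.11 -0.22 -0.11] [-0.   0.4  0.1] 6.9
0.32 [ 0.22 -0.81 -0.23] [ 3.5  2.3 -1. ] 7.2
0.48 [ 0.48 -1.46 -0.39] [ 7.6  4.  -3.3] 7.5
0.64 [ 0.53 -2.   -0.56] [10.9  3.5 -4. ] 7.8
0.8 [ 0.53 -2.54 -0.65] [13.7  3.9 -6.9] 8.1
0.96 [ 0.37 -3.04 -0.74] [ 16.9   5.4 -11.1] 8.4
1.12 [ 0.17 -3.38 -0.55] [ 19.5   4.  -13.5] 8.7
1.12 [ 0.25 -3.27 -0.51] [ 19.3   4.5 -11.8] 9.0
```

```bash
python3 - <<'E'
from h import *
robot.ungrasp()
robot.movel(*cap_pose(W0-1.12,1,back=.22),v=.25)
p=robot.get_tcp_pos(); robot.movel([p[0]-.25,p[1]-.03,.42],v=.3)
print(robot.get_t())
for c in("top","side"):
    im,d=robot.snapshot(c); cv2.imwrite(f"pics/{c}1.png",im); P=cloud(c,d).reshape(-1,3)
    rel=P[:,:2]-CAP; S=P[(P[:,2]>.09)&(P[:,2]<.115)&(np.hypot(*rel.T)<.04)]
    if len(S)>5:
        r=cv2.minAreaRect(S[:,:2].astype(np.float32)); print(c,len(S),r)
a,b=[cv2.imread(f"pics/{c}1.png") for c in("top","side")]
f=lambda i,x,y:cv2.resize(i[y:y+150,x:x+200],(400,300),interpolation=cv2.INTER_CUBIC)
cv2.imwrite("pics/both1.png",np.hstack([f(a,285,95),f(b,240,90)]))
E
```

```text
12.375
top 90 ((0.5807865858078003, -0.26605233550071716), (0.049525000154972076, 0.010658029466867447), 71.02809143066406)
side 46 ((0.5775258541107178, -0.2690640091896057), (0.048948004841804504, 0.01641269400715828), 67.47118377685547)
```

View pics/both1.png

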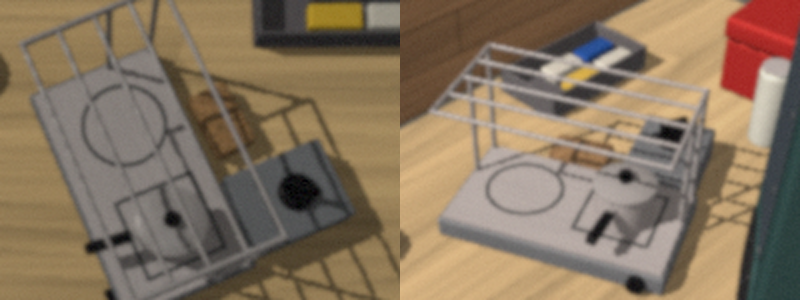

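The wing now lies at about -109 to -112°, so the joint reads about 1.49 and the cap is shut. The crops show the pot still in its square (top crop (172,220), handle to (95,245)). Next is the handle grasp.

```bash
python3 - <<'E'
from h import *
PC=(.5295,-.0925);Y=np.radians(-72.7);kw=dict(gx=.096,el=np.radians(55))
p,R=pot_pose(PC,Y,1,back=.16,**kw)
robot.reach(p+[0,0,.15],R); print(robot.get_joints().round(2))
robot.movel(p,R,v=.25)
print(robot.movel(*pot_pose(PC,Y,1,**kw),v=.08,force_limit=6),robot.get_ft_force().round(1),robot.get_t())
im,d=robot.snapshot("side"); cv2.imwrite("pics/s2.png",im); a=robot.snapshot("top")[0]
f=lambda i,x,y:cv2.resize(i[y:y+150,x:x+200],(400,300),interpolation=cv2.INTER_CUBIC)
cv2.imwrite("pics/both2.png",np.hstack([f(a,245,115),f(im,240,90)]))
E
```

```text
[ 0.43 -0.08  2.09 -0.63  1.29  0.36]
False [ 1.  -0.7  0.2] 17.425
```

View pics/both2.png

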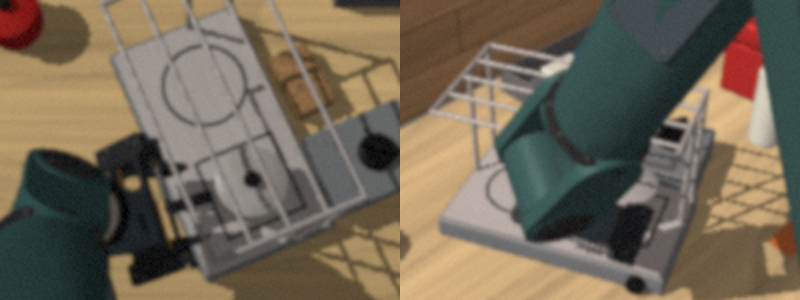

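The open fingers straddle the handle (top crop (190,198)), clear of the front bar and the pot body. Now I clamp, then slide with a re-check.

```bash
cat >> h.py <<'E'
def lid(c):
    im,d=robot.snapshot(c); P=cloud(c,d).reshape(-1,3)
    g=robot.get_tcp_pos(); z=robot.get_tcp_rot()[:,2]; u=z[:2]/np.hypot(*z[:2])
    e=(g+z*robot.pinch_z)[:2]+.096*u
    S=P[(P[:,2]>.10)&(P[:,2]<.133)&(np.hypot(*(P[:,:2]-e).T)<.06)]
    r=cv2.minEnclosingCircle(S[:,:2].astype(np.float32)); k=S[S[:,2]>.121]
    return im,e,len(S),np.round(r[0],4),round(r[1],4),k[:,:2].mean(0).round(4) if len(k) else None
E
python3 - <<'E'
from h import *
robot.clamp(12); print(robot.get_grip_width(),robot.get_ft_force().round(1)); print(lid("top")[1:])
kw=dict(gx=.096,el=np.radians(55))
A=np.array([.5295,-.0925]);B=np.array([.683,-.031]);Y0=np.radians(-72.7)
for k in np.linspace(.125,1,8):
    robot.movel(*pot_pose(A+k*(B-A),Y0+min(1,k*1.3)*(YAW-Y0),1,**kw),v=.05)
    print(round(k,2),robot.get_ft_force().round(1),round(robot.get_t(),1))
im,*r=lid("top"); cv2.imwrite("pics/t3.png",im); print(r); b=lid("side"); print(b[1:])
print(ringfit("top",im,(.683,-.031)))
f=lambda i,x,y:cv2.resize(i[y:y+150,x:x+200],(400,300),interpolation=cv2.INTER_CUBIC)
cv2.imwrite("pics/both3.png",np.hstack([f(im,245,85),f(b[0],200,90)]))
E
```

```text
0.01579654243966932 [ 1.2  0.2 -1.3]
(array([ 0.52968303, -0.09239897]), 870, array([ 0.5311, -0.0919]), 0.0482, array([ 0.53  , -0.0921]))
0.12 [ 2.5  0.2 -1.6] 19.3
0.25 [ 2.1  1.  -1.1] 19.8
0.38 [ 1.9  0.1 -1.7] 20.3
0.5 [ 2.1  0.7 -1. ] 20.9
0.62 [ 2.6 -0.  -1.2] 21.4
0.75 [ 2.  -0.7 -0.7] 21.9
0.88 [ 2.2 -0.1 -1.3] 22.5
1.0 [ 2.4 -0.7 -1.5] 23.1
[array([ 0.68336083, -0.03077524]), 804, array([ 0.684 , -0.0302]), 0.0481, array([ 0.6834, -0.0299])]
(array([ 0.68326839, -0.03077137]), 263, array([ 0.6729, -0.0352]), 0.0468, array([ 0.678 , -0.0346]))
(np.float32(-38.92578), np.float64(0.685), np.float64(-0.030999999999999986))
```

View pics/both3.png

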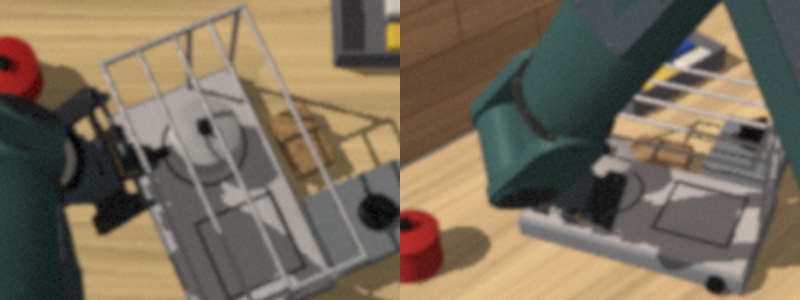

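The pot is in the ring (top crop (205,128)) to within about 2 mm. Next I release, retreat and verify.

```bash
python3 - <<'E'
from h import *
kw=dict(gx=.096,el=np.radians(55)); B=(.683,-.031)
robot.ungrasp()
p,R=pot_pose(B,YAW,1,back=.16,**kw); robot.movel(p,R,v=.1)
robot.movel(p+[-.05,.03,.2],v=.25); q=robot.get_joints(); q[0]+=.6; robot.move_j(q); robot.hold(.5)
ims=[]
for c in("top","side"):
    im,d=robot.snapshot(c); ims.append(im); P=cloud(c,d).reshape(-1,3); e=np.array(B)
    S=P[(P[:,2]>.10)&(P[:,2]<.133)&(np.hypot(*(P[:,:2]-e).T)<.06)]; r=cv2.minAreaRect(S[:,:2].astype(np.float32))
    h=e-.09*np.array([np.cos(YAW),np.sin(YAW)])
    H=P[(P[:,2]>.075)&(P[:,2]<.105)&(np.hypot(*(P[:,:2]-h).T)<.04)]
    print(c,r,S[:,2].max(),ringfit(c,im,B)[1:],cv2.minAreaRect(H[:,:2].astype(np.float32)))
print(robot.get_t(),robot.get_ft_force())
cv2.imwrite("pics/both4.png",np.hstack([cv2.resize(i,(400,250)) for i in ims]))
E
```

```text
top ((0.6831248998641968, -0.029555168002843857), (0.09256881475448608, 0.09390774369239807), 88.70670318603516) 0.13097724782296727 (np.float64(0.685), np.float64(-0.029999999999999985)) ((0.6498916745185852, 0.047404833137989044), (0.016636429354548454, 0.06951899826526642), 22.37704849243164)Traceback (most recent call last):
  File "<stdin>", line 12, in <module>
    return umr_maximum(a, axis, None, out, keepdims, initial, where)
ValueError: zero-size array to reduction operation maximum which has no identity
```

The top view puts the pot about 2 mm from the ring centre with its handle about 1° off. The arm only hides the side view. Handing in.

```bash
python3 - <<'E'
from h import *
print(robot.get_t(),robot.get_ft_force().round(1),robot.get_tcp_pos().round(3)); print(robot.sign_off())
E
```

```text
28.9917 [0.2 0.8 0.3] [0.373 0.451 0.402]
the job is handed in; nothing more can be done
None
```

I handed the job in at 29 s: the cap is shut (joint about 1.49 rad), and the pot stands released about 2 mm off the ring's centre with its handle to the front; no verdict came back, and I did not re-check the bystanders' positions.

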